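# Level the inspection plate and hold the spirit level down

### The arm

A 7-joint arm with a two-finger parallel gripper is mounted at the origin on the work surface. World frame = base frame: x ahead of the robot, y to its left, z up, the work surface at z = 0. Lengths are in mm, angles in rad, forces in N, time in s.
With the tool pointing down it reaches from about 350 to 900 mm from the base axis. Payload 8.1 kg.
Tool frame: the origin (TCP) lies on the centre line of the jaws, within the pads' length; the fingertips stand 14 mm ahead of it and the grasp point (between the pads) lies 5 mm behind it; z points along the fingers, y is the line along which they close (so a half turn about z gives the same grasp; the last joint's range is limited). The gripper opens to 92 mm and grips with 3 to 60 N. Pads are 19 mm wide; open, the fingers measure 130 mm over their backs; the gripper's body (75 mm by 190 mm) begins 47 mm behind the grasp point.
Start: joints at [-1.365, 0.434, 0.025, 1.573, -0.012, 1.134, -0.075], TCP at [189.974, 595.442, 240.742] pointing down, gripper open.
Joint ranges: [-2.62, 2.62], [-0.44, 2.09], [-1.27, 1.32], [0.08, 2.57], [-1.32, 4.46], [0.12, 2], [-2.74, 2.74]. Speed limits (rad/s): [2.22, 2.22, 3.01, 3.01, 3.14, 3.14, 3.14].

### API

Orientations are given as [roll, pitch, yaw] about the fixed x, y, z axes, in that order (R = Rz(yaw) Ry(pitch) Rx(roll)).
In Python, from workcell import state, capture, close_job gives the robot as it stands.
- The arm moves only by the tool move_arm, never from a script. Its arguments are lists of equal length, an entry for each row: "jaw": the opening, from -1 (shut) to 1 (fully open); "travel": the shift along the tool's x, y, z in cm, a list of three; "turn": the turn about the tool's z in rad. In form: {"jaw": [jaw, ...], "travel": [[x, y, z], ...], "turn": [turn, ...]}. A call has 1 to 20 rows; each row is the pose to reach, as a shift and turn from the pose commanded when the call began, along the tool's axes at that moment; what a row does not reach only later rows make up. A row lasts 1/12 s, in which the tool goes at most 41.7 mm and 7.16 degrees, less where a joint would pass 70% of its speed; a pose out of reach is approached as far as the arm can. A call with a gripper value outside its range is refused whole. The fingers move at their own pace and stop on an object; "squeeze" is the grip in N (left out, the last holds). Time passes only in rows, so rows that repeat a pose let the fingers close. It gives the time, the measured TCP pose, the force, the opening and the grip force at its end, in the units of the state.
- state(): the state, without advancing time (a new reading comes with each control period).
- capture(name): name is "scene" or "top"; returns a dict with "color" (384x512x3 uint8, red, green, blue), "range_z" (384x512 float32, mm along the optical axis (not along the pixel's ray), 0 where there is no reading), "camera_matrix" (3x3 intrinsics, pixels), "R" (3x3) and "t" (3): a world point X has camera coordinates R X + t. Camera axes: x right, y down, z forward; pixel columns grow to the right and rows downward; lengths in mm; the calibration is good to about 2 mm. A picture is of the moment at which its call begins.
- close_job(): hands the job in; it is judged then, once.
The state is a dict: "t": time; "joint_positions": joint angles; "dq": joint speeds; "tau": joint torques, N m; "tcp_pos": TCP position; "orientation": TCP orientation; "force": force on the tool from outside, world axes, zero at the start; "torque": the same for the moment, N m; "gripper_width": finger opening in mm; "gripper_force": force on a finger pad.
Only numpy, scipy, OpenCV 4.12 (cv2) and the standard library are available. Lean on these libraries where they do the work, as an engineer would, in place of code of your own. Each camera call takes 0.05 s, during which the arm holds its last target. There are 200 camera calls.

### The job

Stand the spirit level on the granite inspection plate, near its middle and lengthwise, pointing towards the levelling foot with the red wing, and let go of it; then turn that foot's red wing until the bubble sits between the two black lines. Finally press the level down onto the plate with about 10 newtons so the plate stays settled while a colleague tightens the lock nut: finish still pressing, with the bubble between its lines. Treat the level and plate gently and leave the other parts on the bench where they lie.

Things in the scene. Friction and masses are not known exactly. Their poses are not given: they have to be found in the camera images.
- level_mid (a point): Centre of the spirit level, 23 mm above its underside: a blue bar 200 mm long (x axis), 24 mm wide (y), 46 mm high (z, up), 0.4-0.55 kg, black end caps; grip it across its width. A green vial lies along x in a 60 mm window in mid-top; a small round cross vial sits near the +x end. It starts upright on the bench, left or right of the plate.
- bubble (a joint): Where the pale bubble (14 mm long) stands in the vial: metres along the level's +x axis from mid-vial; 0 is centred. It moves towards the higher end, 1.8 mm for each milliradian of slope along the level, and settles in 1 to 2 s. The two black lines are 20 mm apart, so the bubble is between them within 3 mm either way.
- plate_mid (a point): Middle of the top face of the black granite plate in its green frame: 220 mm (x axis) by 300 mm (y axis), 75 mm above the bench, out of level along y at the start. It stands on two fixed feet under its +y end and the levelling foot beyond its -y end; it can only tilt about the fixed feet, by some milliradians, and is stiff to pressing.
- foot_grip (a point): On the levelling foot's vertical axis, 112 mm above the bench, inside the red wing that turns it and turning with it; 190 mm from plate_mid along the plate's -y. The wing is 64 mm long (this x axis), 14 mm thick (y), from 95 to 125 mm above the bench, over a black hub 32 mm across (85 to 95 mm). It stays at this height as it turns.
- stand: The plate's footing, origin on the bench below plate_mid, same axes; does not move. The levelling foot screws through a lug of the frame: turned clockwise seen from above it raises the plate's -y end, 5 mm a turn, so 1 rad moves the bubble about 4.6 mm, clockwise towards the foot. Light friction (0.12 N m); it stays where left, with half a turn or more to spare past level.
- manifold_a: Bystander: bare aluminium valve block 80 x 60 x 50 mm with red port plugs, on the side of the plate where the level is not; origin under its centre.
- manifold_b: Bystander: aluminium valve block 60 x 110 x 45 mm with two black solenoids on top (87 mm high in all), right of the plate's far side; origin under its centre.
- valve: Bystander: steel cartridge valve standing upright, 30 mm across, 58 mm high, near the foot on the robot's side; origin under its centre.
- spanner: Bystander: open-ended spanner 190 mm long, lying beyond the plate.
- gauge: Bystander: round pressure gauge lying face up, 64 mm across, 26 mm thick, near the plate on the robot's side; origin under its centre.
- carton: Bystander: cardboard carton 90 x 70 x 60 mm, left of the plate's far side; origin under its centre.
Not all that is in view belongs to the job. Several things look just like the part that bears level_mid: the one meant starts farthest to the robot's left.

How it is judged (in metres and radians):
On the way, in this order (a step that is already met when the one before it is completed fails the run):
1. the level stands lengthwise near the middle of the plate, let go, the plate still out of level (x of level_mid in the frame of plate_mid between -0.06 and 0.06 m and y of level_mid in the frame of plate_mid between -0.05 and 0.05 m and angle between the x axis of level_mid and the y axis of plate_mid, either way round below 0.2 rad and contact force between level and plate above 1 N and contact force between the fingers and level below 0.3 N and angle between plate_mid's own z axis and vertical above 0.0035 rad), for 0.2 s.
2. the plate is brought level with the foot while the level stands on it untouched, the bubble between its lines (value of joint bubble between -0.003 and 0.003 m and angle between plate_mid's own z axis and vertical below 0.002 rad and contact force between level and plate above 1 N and contact force between the fingers and level below 0.3 N), for 0.3 s.
At the end, for the whole second after the job is handed in: The level stands lengthwise (within 12 degrees), within about 55 mm of the plate's middle, bubble within 3.5 mm of centre, plate level within 2.2 mrad, and the fingers still press it: at rest, it bears on the plate with more than 11 N including its own weight (under 6 N) (x of level_mid in the frame of plate_mid between -0.065 and 0.065 m and y of level_mid in the frame of plate_mid between -0.055 and 0.055 m and angle between the x axis of level_mid and the y axis of plate_mid, either way round below 0.22 rad and angle between level_mid's own z axis and vertical below 0.03 rad and value of joint bubble between -0.0035 and 0.0035 m and angle between plate_mid's own z axis and vertical below 0.0022 rad and contact force between level and plate above 11 N and contact force between the fingers and level above 3 N and linear speed of level below 0.01 m/s); the arm keeps its last pose, push and grip.
It fails at once if the level is slammed or pressed onto the plate with over 70 N (contact force between level and plate above 70 N).
It fails at once if the robot bears on the granite plate or its frame with over 30 N (contact force between any of the fingers, the arm and plate above 30 N).
It fails at once if the level is tipped over (angle between level_mid's own z axis and vertical above 0.7 rad).
It fails at once if a bystander is shifted by more than 40 mm or the valve knocked over (distance of any of manifold_a, manifold_b, valve, spanner, gauge, carton from where it was at the start of the episode above 0.04 m or angle between valve's own z axis and vertical above 0.7 rad).
It also fails if it takes over 72 s, if anything falls off the work surface, if the arm or the gripper's body presses on something with over 40 N, if the wrist force passes 120 N, or if a joint passes its speed limit or range.

## Working session

There is one attempt and no reset: what is moved stays moved. The work goes in short steps, Python scripts to look and compute and a tool call to move; the robot and the scene stay as the last step left them, time stands still between calls to the robot, and variables do not carry over. Pictures are saved under pics/ and viewed, at most 10 in all, crops included, and the job is handed in when it is done.

Besides the shell and the picture viewer there is one more tool, called after "Emit:" as name(argument=value, ...) on one line, values as JSON. move_arm: Moves the arm, as the interface text tells. Its arguments: {"type":"object","properties":{"jaw":{"type":"array"},"travel":{"type":"array"},"turn":{"type":"array"},"squeeze":{"type":"number"}},"required":["jaw","travel","turn"]}

```bash
mkdir -p pics; cat > h.py <<'E'
import numpy as np, cv2
from workcell import state, capture, close_job
def save(c,n,roi=None,s=1):
    im=c["color"][...,::-1]
    if roi: im=im[roi[1]:roi[3],roi[0]:roi[2]]
    cv2.imwrite(f"pics/{n}.png",cv2.resize(im,None,fx=s,fy=s,interpolation=cv2.INTER_CUBIC))
def ray(c,u,v,z):
    R,t=np.array(c["R"]),np.array(c["t"]); o=-R.T@t
    d=R.T@np.linalg.inv(c["camera_matrix"])@np.array([u,v,1.])
    return o+d*(z-o[2])/d[2]
def pts(c):
    K=np.array(c["camera_matrix"]);R,t=np.array(c["R"]),np.array(c["t"]); d=c["range_z"]
    v,u=np.mgrid[:d.shape[0],:d.shape[1]]
    P=np.stack([(u-K[0,2])/K[0,0]*d,(v-K[1,2])/K[1,1]*d,d],-1)
    return (P-t)@R
E
python3 - <<'E'
from h import *
s=state(); print({k:np.round(v,3).tolist() for k,v in s.items()})
for n in("scene","top"):
    c=capture(n); save(c,n+"0",s=1.5 if 0 else 1.5); print(n,c["R"],c["t"],c["camera_matrix"])
    np.savez(n+"0.npz",**c)
E
```

```text
{'t': 0.0, 'joint_positions': [-1.365, 0.435, 0.025, 1.574, -0.012, 1.134, -0.075], 'dq': [-0.0, -0.002, -0.002, -0.0, 0.0, -0.0, 0.0], 'tau': [0.001, -66.784, 0.985, -31.446, -0.06, 0.043, 0.0], 'tcp_pos': [189.83, 594.96, 239.947], 'orientation': [-3.14, 0.0, 2.833], 'force': [0.407, 0.427, 0.039], 'torque': [-0.023, 0.027, 0.005], 'gripper_force': 0.0, 'gripper_width': 91.843}
scene [[ 0.18356718  0.98299696  0.00448006]
 [ 0.74470033 -0.13608931 -0.6533767 ]
 [-0.64165762  0.12327482 -0.75701969]] [ -94.96063583 -347.82909622 1379.07559603] [[408.11781538   0.         239.82886906]
 [  0.         408.11781538 194.13896638]
 [  0.           0.           1.        ]]
top [[-0.01160948 -0.99991416 -0.00607401]
 [-0.99775986  0.01198426 -0.06581518]
 [ 0.06588232  0.00529633 -0.99781334]] [   9.41241714  567.14965873 1398.74287623] [[489.54140098   0.         252.25027829]
 [  0.         489.54140098 198.1993702 ]
 [  0.           0.           1.        ]]
```

View pics/scene0.png

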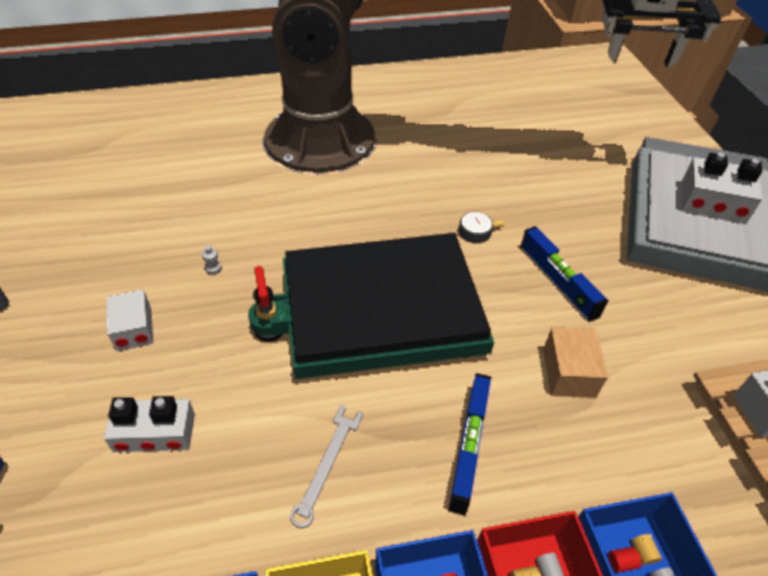

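View pics/top0.png

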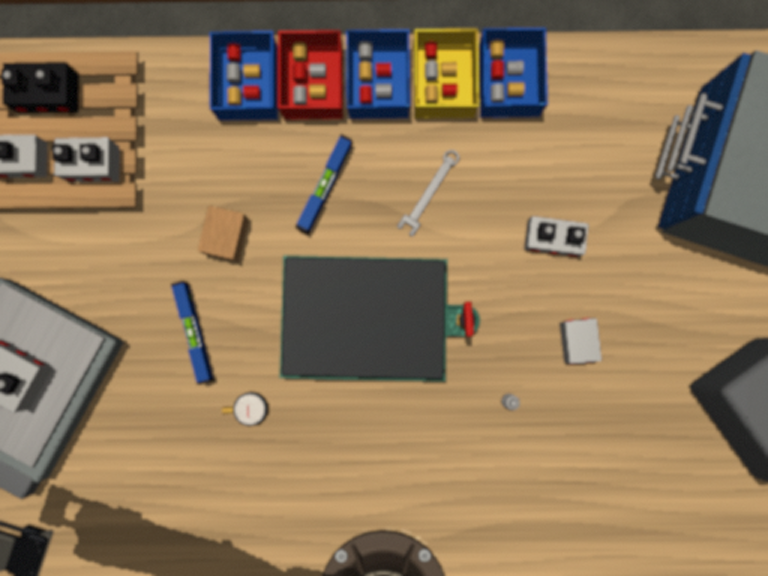

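The top view (1.5x) shows two look-alike blue levels: A at (192,332), left of the plate, and B at (324,185), beyond the plate. A lies farther left (+y), so I choose A. The plate is centred at about (364,319), and the red wing is at (468,318), on the -y side. The valve is at (510,401), the gauge at (250,408), and the carton at (224,233).

```bash
cat >> h.py <<'E'
def big(m,seed):
    n,l,s,ce=cv2.connectedComponentsWithStats(m.astype(np.uint8)); 
    k=1+np.argmin([np.hypot(*(ce[i]-seed))+(1e3 if s[i,4]<8 else 0) for i in range(1,n)]); return l==k
def rect(P2):
    r=cv2.minAreaRect(P2.astype(np.float32)); b=cv2.boxPoints(r); e=b[1]-b[0]; f=b[2]-b[1]
    if np.hypot(*f)>np.hypot(*e): e,f=f,e
    return np.round(r[0],1),np.round([np.hypot(*e),np.hypot(*f)],1),round(float(np.arctan2(e[1],e[0])),4)
E
python3 - <<'E'
from h import *
C={n:dict(np.load(n+"0.npz")) for n in("scene","top")}
seeds={"top":{"level":(128,221),"wing":(312,212),"plate":(243,212)},"scene":{"level":(376,182),"wing":(174,189),"plate":(258,197)}}
for n,c in C.items():
    hsv=cv2.cvtColor(c["color"],cv2.COLOR_RGB2HSV); H,S,V=hsv[...,0].astype(int),hsv[...,1],hsv[...,2]
    P=pts(c)
    M={"level":((H>105)&(H<130)&(S>120))|((H>35)&(H<75)&(S>120)&(V>120)),"wing":((H<8)|(H>172))&(S>140),"plate":(V<75)&(S<60)}
    for k,m in M.items():
        if k=="level": m=cv2.morphologyEx(m.astype(np.uint8),cv2.MORPH_CLOSE,np.ones((5,5)))
        m=big(m,seeds[n][k]); q=P[m&(c["range_z"]>0)]
        z=np.percentile(q[:,2],[5,50,90,98]); 
        t=q[np.abs(q[:,2]-z[2])<6]
        print(n,k,m.sum(),np.round(z,1),rect(t[:,:2]),"med",np.round(np.median(t,0),1))
        ys,xs=np.nonzero(m); 
        hz={"level":46,"wing":125,"plate":75}[k]
        print("   ray",rect(np.array([ray(c,u,v,hz)[:2] for u,v in zip(xs,ys)])))
c=C["top"]; im=c["color"][180:265,105:340]; cv2.imwrite("pics/crop.png",cv2.resize(im[...,::-1],None,fx=3.4,fy=3.4,interpolation=cv2.INTER_CUBIC))
E
```

```text
scene level 1012 [10.5 37.2 45.6 47. ] (array([507.3, 360.9]), array([191.5,  27. ], dtype=float32), 0.2643) med [521.8 362.1  44.3]
   ray (array([519. , 349.5]), array([207.2,  52.4], dtype=float32), 0.2616)
scene wing 181 [ 91.4 121.9 124.4 125.3] (array([ 525.3, -156.6]), array([59.4, 13.8], dtype=float32), 0.0486) med [ 529.1 -156.3  122.9]
   ray (array([ 536.8, -156. ]), array([83.9, 17.7], dtype=float32), 0.1066)
scene plate 8852 [68.8 72.7 74.6 75.8] (array([531.8,  32.5]), array([296.1, 220.8], dtype=float32), 1.5356) med [544.7  29.5  72.8]
   ray (array([539.7,  32.1]), array([295.9, 227.1], dtype=float32), 1.5416)
top level 243 [29.2 45.  49.5 51.6] (array([554.9, 372.1]), array([84.1, 21. ], dtype=float32), 0.2391) med [563.3 374.7  47.1]
   ray (array([554.8, 370. ]), array([86. , 26.4], dtype=float32), 0.2702)
top wing 140 [ 99.5 123.3 127.9 129.6] (array([ 520.1, -159. ]), array([61.5, 12.8], dtype=float32), 0.0483) med [ 521.4 -159.   124.7]
   ray (array([ 520.1, -157. ]), array([61.5, 16. ], dtype=float32), -0.0192)
top plate 8379 [69.2 74.  77.7 79.8] (array([526.8,  31.5]), array([297.3, 218.3], dtype=float32), 1.5383) med [526.2  40.   74.8]
   ray (array([525.4,  30.2]), array([299.1, 221.3], dtype=float32), 1.5333)
```

View pics/crop.png

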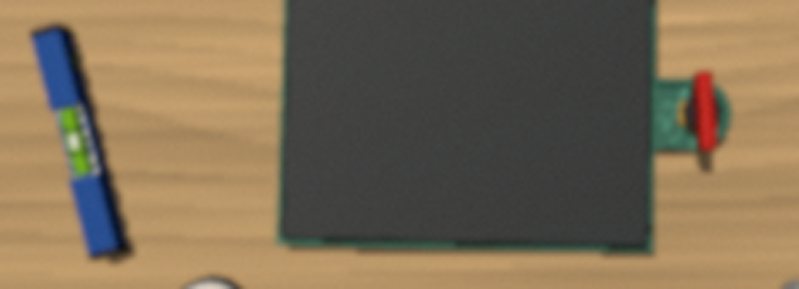

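The crop shows the chosen level: a blue bar with black end caps and a green vial, left of the plate, centred near crop (78,142). The red wing stands at crop (705,112), pointing roughly along world x.

```bash
python3 - <<'E'
from h import *
C={n:dict(np.load(n+"0.npz")) for n in("scene","top")}
for n,roi in(("top",(108,182,146,262)),("scene",(340,145,412,222))):
    c=C[n]; hsv=cv2.cvtColor(c["color"],cv2.COLOR_RGB2HSV).astype(int); H,S,V=hsv[...,0],hsv[...,1],hsv[...,2]
    b=np.zeros(H.shape,bool); b[roi[1]:roi[3],roi[0]:roi[2]]=1
    g=b&(H>35)&(H<75)&(S>120)&(V>120); bl=b&(((H>100)&(H<135)&(S>100))|g)
    P=pts(c); q=P[bl]; q=q[(q[:,2]>38)&(q[:,2]<56)]
    print(n,"top face",rect(q[:,:2]),"mean z",q[:,2].mean())
    ys,xs=np.nonzero(bl); print("  ray46",rect(np.array([ray(c,u,v,46)[:2] for u,v in zip(xs,ys)])))
    ys,xs=np.nonzero(g); print("  green ray",rect(np.array([ray(c,u,v,46)[:2] for u,v in zip(xs,ys)])))
for nm,uv in(("gauge",(250,408)),("carton",(224,233)),("valve",(510,401)),("manA",(580,341))): print(nm,ray(C["top"],uv[0]/1.5,uv[1]/1.5,40).round())
E
```

```text
top top face (array([504.4, 358.7]), array([190.6,  23.7], dtype=float32), 0.2656) mean z 45.63759767216164
  ray46 (array([505.1, 356.5]), array([190.7,  27.7], dtype=float32), 0.2626)
  green ray (array([504.9, 359.9]), array([53.2, 12.4], dtype=float32), 0.2495)
scene top face (array([507.6, 360.8]), array([192.1,  27.3], dtype=float32), 0.2685) mean z 43.809868090956606
  ray46 (array([519.7, 349.5]), array([208.6,  52.8], dtype=float32), 0.2618)
  green ray (array([509.5, 357.7]), array([53.9, 13.8], dtype=float32), 0.2411)
gauge [360. 247.  40.]
carton [693. 297.  40.]
valve [ 367. -243.   40.]
manA [ 478. -378.   40.]
```

Emit:
move_arm(jaw=[1, 1, 1, 1, 1, 1, 1, 1, 1, 1, 1, 1, 1, 1], travel=[[-3, -1, 1], [-6, -2, 2], [-9, -3, 3], [-12.4, -4.3, 4], [-15.5, -5.4, 5], [-18.6, -6.5, 6], [-21.7, -7.6, 7], [-24.8, -8.6, 8], [-27.9, -9.7, 9], [-31, -10.8, 10], [-34.1, -11.9, 11], [-37.2, -13, 12], [-37.2, -13, 12], [-37.2, -13, 12]], turn=[-0.05, -0.1, -0.15, -0.2, -0.25, -0.3, -0.35, -0.4, -0.45, -0.5, -0.55, -0.574, -0.574, -0.574])

```text
t: 1.27
tcp_pos: [506.4, 355.7, 119.5]
orientation: [-3.14, -0.001, -2.881]
force: [-0.6, 1.2, -1.1]
gripper_width: 91.9
gripper_force: 0.0
```

Emit:
move_arm(jaw=[1, 1, 1, 1, 1, 1, 1, 1, 1, 0.3, -0.2, -0.6, -0.6, -0.6, -0.6, -0.6, -0.6, -0.6], travel=[[0, 0.3, 2], [0, 0.3, 4], [0, 0.3, 6], [0, 0.3, 7.5], [0, 0.3, 8.5], [0, 0.3, 9.2], [0, 0.3, 9.5], [0, 0.3, 9.5], [0, 0.3, 9.5], [0, 0.3, 9.5], [0, 0.3, 9.5], [0, 0.3, 9.5], [0, 0.3, 9.5], [0, 0.3, 9.5], [0, 0.3, 9.5], [0, 0.3, 9.5], [0, 0.3, 9.5], [0, 0.3, 9.5]], turn=[0, 0, 0, 0, 0, 0, 0, 0, 0, 0, 0, 0, 0, 0, 0, 0, 0, 0], squeeze=20)

```text
t: 2.77
tcp_pos: [504.1, 361.4, 25.7]
orientation: [3.142, -0.0, -2.876]
force: [0.7, 0.2, -0.2]
gripper_width: 36.3
gripper_force: 0.0
```

Emit:
move_arm(jaw=[-0.8, -1, -1, -1, -1, -1, -1, -1], travel=[[0, 0, 0], [0, 0, 0], [0, 0, 0], [0, 0, 0], [0, 0, 0], [0, 0, 0], [0, 0, 0], [0, 0, 0]], turn=[0, 0, 0, 0, 0, 0, 0, 0], squeeze=25)

```text
t: 3.43
tcp_pos: [504.1, 361.3, 25.7]
orientation: [-3.141, -0.0, -2.876]
force: [-0.3, -1.5, 0.2]
gripper_width: 23.9
gripper_force: 25.0
```

Emit:
move_arm(jaw=[-1, -1, -1, -1, -1, -1, -1, -1, -1, -1, -1, -1, -1, -1, -1, -1, -1, -1, -1, -1], travel=[[0, 0, -1.5], [0, 0, -4], [0, 0, -7], [0, 0, -10], [0.3, -1.5, -12], [0.7, -3.5, -13], [1.1, -5.5, -13], [1.6, -8, -13], [2.1, -10.5, -13], [2.6, -13, -13], [3.1, -15.5, -13], [3.6, -18, -13], [4.1, -20.5, -13], [4.6, -23, -13], [5.1, -25.5, -13], [5.6, -28, -13], [6, -30, -13], [6.3, -31.5, -13], [6.5, -32.4, -13], [6.5, -32.4, -13]], turn=[0, 0, 0, 0.1, 0.2, 0.31, 0.43, 0.55, 0.67, 0.79, 0.91, 1.03, 1.15, 1.27, 1.39, 1.51, 1.63, 1.75, 1.83, 1.87])

```text
t: 5.1
tcp_pos: [525.6, 28.9, 155.4]
orientation: [-3.141, 0.001, 1.529]
force: [-0.1, 0.4, -5.1]
gripper_width: 23.9
gripper_force: 25.0
```

```bash
python3 - <<'E'
from h import *
s=state(); print(np.round(s["tcp_pos"],1),np.round(s["orientation"],4),np.round(s["force"],1),np.round(s["joint_positions"],2))
c=capture("scene"); save(c,"scene1",(90,100,440,350),2.2)
E
```

```text
[525.6  28.9 155.4] [-3.1407e+00  1.3000e-03  1.5286e+00] [-0.1  0.4 -5.1] [-0.52  0.39  0.48  1.95 -0.23  0.86  0.04]
```

View pics/scene1.png

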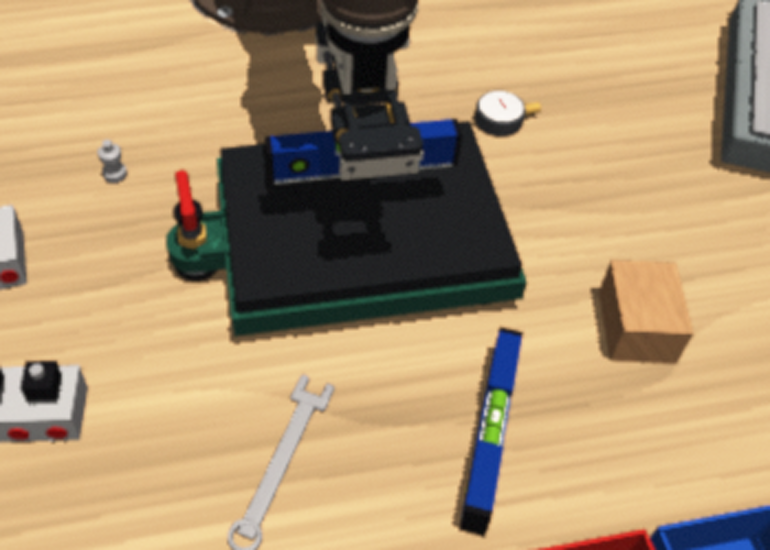

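The picture shows the level held over the plate. Its round cross vial, at (299,166), is at the foot end, so level +x points towards the foot. The wing is at (186,200).

Emit:
move_arm(jaw=[-1, -1, -1, -1, -1, -1, -1, -1, -1, -1, -1], travel=[[0, 0, 1], [0, 0, 2.2], [0, 0, 3.4], [0, 0, 4.2], [0, 0, 4.7], [0, 0, 5], [0, 0, 5.1], [0, 0, 5.2], [0, 0, 5.25], [0, 0, 5.3], [0, 0, 5.3]], turn=[0, 0, 0, 0, 0, 0, 0, 0, 0, 0, 0])

```text
t: 6.07
tcp_pos: [526.4, 31.7, 103.0]
orientation: [3.141, -0.0, 1.537]
force: [-0.4, 0.9, -5.6]
gripper_width: 23.9
gripper_force: 25.0
```

Emit:
move_arm(jaw=[-1, -1, -1, -1, -1], travel=[[0, 0, 0.05], [0, 0, 0.1], [0, 0, 0.15], [0, 0, 0.15], [0, 0, 0.15]], turn=[0, 0, 0, 0, 0])

```text
t: 6.48
tcp_pos: [526.2, 31.7, 101.2]
orientation: [-3.142, -0.0, 1.537]
force: [0.0, -0.0, -4.3]
gripper_width: 24.1
gripper_force: 25.0
```

Emit:
move_arm(jaw=[-1, -1, -1, -1], travel=[[0, 0, 0.03], [0, 0, 0.06], [0, 0, 0.06], [0, 0, 0.06]], turn=[0, 0, 0, 0])

```text
t: 6.82
tcp_pos: [526.2, 31.7, 100.6]
orientation: [-3.142, -0.0, 1.537]
force: [0.5, 0.4, -4.2]
gripper_width: 24.1
gripper_force: 25.0
```

Emit:
move_arm(jaw=[-1, -1, -1, -1, -1], travel=[[0, 0, 0.03], [0, 0, 0.06], [0, 0, 0.09], [0, 0, 0.09], [0, 0, 0.09]], turn=[0, 0, 0, 0, 0])

```text
t: 7.23
tcp_pos: [526.3, 31.5, 99.9]
orientation: [3.141, 0.0, 1.536]
force: [-1.3, -1.3, 0.4]
gripper_width: 24.3
gripper_force: 25.0
```

Seated: the weight is now carried by the plate. I'll release it and rise.

Emit:
move_arm(jaw=[-0.45, -0.4, -0.3, -0.2, 0, 0, 0.2, 0.4, 0.4, 0.4, 0.4, 0.4, 0.4, 0.4, 0.4, 0.4], travel=[[0, 0, 0], [0, 0, 0], [0, 0, 0], [0, 0, 0], [0, 0, 0], [0, 0, 0], [0, 0, 0], [0, 0, 0], [0, 0, 0], [0, 0, -1], [0, 0, -2.5], [0, 0, -4.5], [0, 0, -6.5], [0, 0, -8.5], [0, 0, -10], [0, 0, -10]], turn=[0, 0, 0, 0, 0, 0, 0, 0, 0, 0, 0, 0, 0, 0, 0, 0])

```text
t: 8.57
tcp_pos: [528.0, 31.6, 203.4]
orientation: [3.136, -0.001, 1.536]
force: [0.8, 0.3, 0.1]
gripper_width: 64.4
gripper_force: 0.0
```

Emit:
move_arm(jaw=[0.4, 0.4, 0.4, 0.4, 0.4, 0.4, 0.4, 0.4, 0.4, 0.4], travel=[[-2, 0, 0], [-4.5, 0, 0], [-7.5, 0, 0], [-10.5, 0, 0], [-13.5, 0, 0], [-16, 0, 0], [-18, 0, 0], [-19, -0.1, 0], [-19, -0.1, 0], [-19, -0.1, 0]], turn=[0, 0, 0, 0, 0, 0, 0, 0, 0, 0])

```text
t: 9.4
tcp_pos: [518.6, -157.6, 199.5]
orientation: [-3.141, -0.001, 1.536]
force: [0.0, 0.4, -0.4]
gripper_width: 64.1
gripper_force: 0.0
```

```bash
cat >> h.py <<'E'
def proj(c,X):
    p=np.array(c["R"])@np.array(X,float)+np.array(c["t"]); q=np.array(c["camera_matrix"])@p; return q[:2]/q[2]
def locate(c):
    # green window of the level standing on the plate
    hsv=cv2.cvtColor(c["color"],cv2.COLOR_RGB2HSV).astype(int); H,S,V=hsv[...,0],hsv[...,1],hsv[...,2]
    u0,v0=proj(c,(526,31,121)); b=np.zeros(H.shape,bool); b[int(v0)-35:int(v0)+35,int(u0)-35:int(u0)+35]=1
    return b&(H>30)&(H<75)&(S>110)&(V>110)
def prof(c,mid,ax,z=118,step=1,half=40,w=5):
    ax=np.array(ax)/np.hypot(*ax); nx=np.array([-ax[1],ax[0]]); s=np.arange(-half,half+.1,step)
    out=0
    for k in np.linspace(-w,w,7):
        uv=np.array([proj(c,(*(np.array(mid)+ax*a+nx*k),z)) for a in s],np.float32)
        out=out+cv2.remap(c["color"].astype(np.float32),uv[:,0][None],uv[:,1][None],cv2.INTER_LINEAR)[0]/7
    return s,out
E
python3 - <<'E'
from h import *
print(np.round(state()["tcp_pos"],1),np.round(state()["joint_positions"],2))
for n in("scene","top"):
    c=capture(n); np.savez(n+"2.npz",**c); m=locate(c); ys,xs=np.nonzero(m)
    print(n,m.sum(),rect(np.array([ray(c,u,v,121)[:2] for u,v in zip(xs,ys)])))
    s,p=prof(c,(526,31),(.035,1)); 
    for a,r in list(zip(s,p))[::4]: print(int(a),r.astype(int),end=" ")
    print()
a,b=[dict(np.load(n+"2.npz")) for n in("scene","top")]
u,v=map(int,proj(a,(526,31,121))); A=a["color"][v-45:v+45,u-60:u+60]
u,v=map(int,proj(b,(526,31,121))); B=b["color"][v-45:v+45,u-60:u+60]
cv2.imwrite("pics/bub.png",cv2.resize(np.hstack([A,B])[...,::-1],None,fx=3.3,fy=3.3,interpolation=cv2.INTER_CUBIC))
E
```

```text
[ 518.6 -157.6  199.5] [-0.22  0.37  0.55  1.86 -0.23  0.98  0.4 ]
scene 125 (array([536.9,  33. ]), array([55.9, 19. ], dtype=float32), 1.4876)
-40 [ 18  56 151] -36 [ 19  57 152] -32 [ 19  56 151] -28 [ 29  62 130] -24 [ 79 121  55] -20 [ 98 145  44] -16 [ 97 143  44] -12 [100 150  45] -8 [ 82 122  39] -4 [ 88 133  41] 0 [ 99 148  43] 4 [100 148  45] 8 [117 151  74] 12 [181 187 168] 16 [190 190 181] 20 [153 170 122] 24 [104 151  50] 28 [100 150  46] 32 [51 86 77] 36 [ 19  55 143] 40 [ 18  55 151] 
top 61 (array([526.4,  31.4]), array([51. , 10.7], dtype=float32), 1.559)
-40 [ 53  94 165] -36 [ 55  95 166] -32 [ 80 113 167] -28 [114 148 135] -24 [120 169  74] -20 [118 173  51] -16 [117 172  51] -12 [112 163  52] -8 [103 150  49] -4 [110 164  48] 0 [114 171  49] 4 [125 173  75] 8 [159 181 129] 12 [180 190 157] 16 [171 190 142] 20 [136 177  87] 24 [118 170  55] 28 [103 144  87] 32 [ 73 107 146] 36 [ 57  97 166] 40 [ 56  97 168]
```

View pics/bub.png

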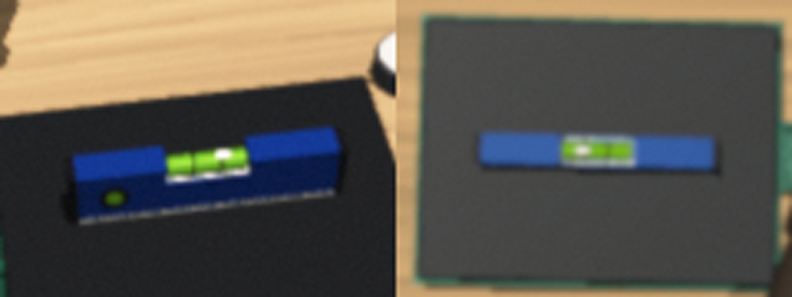

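The left half (scene view) has the vial window at x 166–248 with the bubble at (222,155). The right half (top view) has the bubble at (581,150). In both the bubble stands about 12 mm from centre, away from the foot, so the foot must turn about 2.6 rad clockwise, which is a positive tool turn. I'll start the grip at yaw ≈ π.

Emit:
move_arm(jaw=[0.4, 0.4, 0.4, 0.4, 0.4, 0.4, 0.4, 0.4, 0.4, 0.4, 0.4, 0.4, 0.4, 0.4, 0.4, 0.4], travel=[[0, 0.1, 0], [0, 0.1, 0], [0, 0.1, 1], [0, 0.1, 2], [0, 0.1, 2], [0, 0.1, 2], [0, 0.1, 2], [0, 0.1, 2], [0, 0.1, 2], [0, 0.1, 2], [0, 0.1, 2], [0, 0.1, 2], [0, 0.1, 2], [0, 0.1, 2], [0, 0.1, 2], [0, 0.1, 2]], turn=[-0.12, -0.24, -0.36, -0.48, -0.6, -0.72, -0.84, -0.96, -1.08, -1.2, -1.32, -1.44, -1.56, -1.65, -1.65, -1.65])

```text
t: 10.83
tcp_pos: [520.0, -156.9, 179.7]
orientation: [3.141, 0.0, -3.098]
force: [-0.1, 0.4, 0.2]
gripper_width: 64.1
gripper_force: 0.0
```

```bash
python3 - <<'E'
from h import *
s=state(); print(np.round(s["tcp_pos"],1),np.round(s["orientation"],3),np.round(s["joint_positions"],2))
for n in("scene",):
    c=capture(n); hsv=cv2.cvtColor(c["color"],cv2.COLOR_RGB2HSV).astype(int); H,S,V=hsv[...,0],hsv[...,1],hsv[...,2]
    m=big(((H<8)|(H>172))&(S>140),(174,189)); q=pts(c)[m]; q=q[q[:,2]>95]; print(m.sum(),rect(q[:,:2]),np.percentile(q[:,2],[5,50,95]))
E
```

```text
[ 520.  -156.9  179.7] [ 3.141  0.    -3.098] [ 0.08  0.36  0.15  1.86 -0.07  0.92  1.88]
192 (array([ 526.8, -155.9]), array([62. , 16.9], dtype=float32), 0.0828) [101.60769745 122.37298028 124.99033389]
```

Emit:
move_arm(jaw=[0.4, 0.4, 0.4, 0.4, 0.4, 0.4, 0, -0.3, -0.6, -0.9, -1, -1, -1, -1, -1, -1, -1], travel=[[0, -0.15, 1.5], [0, -0.15, 3], [0, -0.15, 4.5], [0, -0.15, 5.7], [0, -0.15, 6.5], [0, -0.15, 6.7], [0, -0.15, 6.7], [0, -0.15, 6.7], [0, -0.15, 6.7], [0, -0.15, 6.7], [0, -0.15, 6.7], [0, -0.15, 6.7], [0, -0.15, 6.7], [0, -0.15, 6.7], [0, -0.15, 6.7], [0, -0.15, 6.7], [0, -0.15, 6.7]], turn=[0, 0, 0, 0, 0, 0, 0, 0, 0, 0, 0, 0, 0, 0, 0, 0, 0], squeeze=20)

```text
t: 12.3
tcp_pos: [519.8, -158.5, 112.8]
orientation: [3.14, -0.0, -3.095]
force: [-1.5, 5.9, 3.5]
gripper_width: 13.7
gripper_force: 20.0
```

Emit:
move_arm(jaw=[-1, -1, -1, -1, -1, -1, -1, -1, -1, -1, -1, -1, -1, -1, -1, -1, -1, -1, -1, -1], travel=[[0, 0.05, 0], [0, 0.1, 0], [0, 0.1, 0], [0, 0.1, 0], [0, 0.1, 0], [0, 0.1, 0], [0, 0.1, 0], [0, 0.1, 0], [0, 0.1, 0], [0, 0.1, 0], [0, 0.1, 0], [0, 0.1, 0], [0, 0.1, 0], [0, 0.1, 0], [0, 0.1, 0], [0, 0.1, 0], [0, 0.1, 0], [0, 0.1, 0], [0, 0.1, 0], [0, 0.1, 0]], turn=[0.05, 0.15, 0.27, 0.39, 0.51, 0.63, 0.75, 0.87, 0.99, 1.11, 1.23, 1.35, 1.47, 1.59, 1.71, 1.83, 1.95, 2.07, 2.19, 2.25])

```text
t: 13.97
tcp_pos: [522.9, -156.9, 112.9]
orientation: [3.138, -0.003, 0.933]
force: [10.4, 5.8, -7.5]
gripper_width: 13.8
gripper_force: 20.0
```

Emit:
move_arm(jaw=[-1, -1, -1, -1, -1, -1, -1, -1, -1, -1, -1, -1, -1, -1, -1, -1, -1, -1, -1, -1], travel=[[0, 0, 0], [0, 0, 0], [0, 0, 0], [0, 0, 0], [0, 0, 0], [0, 0, 0], [0, 0, 0], [0, 0, 0], [0, 0, 0], [0, 0, 0], [0, 0, 0], [0, 0, 0], [0, 0, 0], [0, 0, 0], [0, 0, 0], [0, 0, 0], [0, 0, 0], [0, 0, 0], [0, 0, 0], [0, 0, 0]], turn=[0, 0, 0, 0, 0, 0, 0, 0, 0, 0, 0, 0, 0, 0, 0, 0, 0, 0, 0, 0])

```text
t: 15.63
tcp_pos: [522.9, -156.9, 112.9]
orientation: [3.139, -0.003, 0.939]
force: [10.7, 6.9, -6.8]
gripper_width: 14.1
gripper_force: 20.0
```

```bash
cat >> h.py <<'E'
def bubble(c):
    """bubble centre from window centre, mm along level +x (towards foot)"""
    s,p=prof(c,(526,31),(.035,1),step=.5,half=42,w=4); 
    b=p[:,2]-p[:,0]                 # blue body high, window low
    lo=np.median(b[(np.abs(s)<20)]); hi=np.median(np.r_[b[:8],b[-8:]]); th=(lo+hi)/2
    i=np.nonzero(b<th)[0]; w0,w1=s[i[0]],s[i[-1]]; ins=(s>w0+4)&(s<w1-4)
    y=np.where(ins,p[:,2]-np.median(p[ins,2]),0); pk=y.max(); y=np.clip(y-.25*pk,0,None)
    d=np.where(ins,p[:,1],999); 
    return dict(win=(w0,w1),bub=round(-((s*y).sum()/y.sum()-(w0+w1)/2),2),pk=round(float(pk)))
E
python3 - <<'E'
from h import *
s=state(); print(np.round(s["tcp_pos"],1),np.round(s["orientation"],3),np.round(s["force"],1),np.round(s["torque"],2),np.round(s["joint_positions"],2))
for n in("scene","top"):
    print(n,"before",bubble(dict(np.load(n+"2.npz")))); c=capture(n); np.savez(n+"3.npz",**c); print("now",bubble(c))
E
```

```text
[ 522.9 -156.9  112.9] [ 3.139e+00 -3.000e-03  9.390e-01] [10.7  6.9 -6.8] [ 1.16 -2.04 -0.04] [-0.33  0.54  0.75  1.96 -0.5   0.83  0.06]
scene before {'win': (np.float64(-26.0), np.float64(32.0)), 'bub': np.float64(-11.91), 'pk': 149}
now {'win': (np.float64(-25.5), np.float64(33.0)), 'bub': np.float64(-1.51), 'pk': 147}
top before {'win': (np.float64(-28.0), np.float64(29.5)), 'bub': np.float64(-11.76), 'pk': 120}
now {'win': (np.float64(-28.0), np.float64(30.5)), 'bub': np.float64(-1.44), 'pk': 112}
```

Emit:
move_arm(jaw=[-1, -1, -1, -1, -1, -1, -1, -1, -1, -1], travel=[[0.1, 0.1, 0], [0.2, 0.2, 0], [0.2, 0.2, 0], [0.2, 0.2, 0], [0.2, 0.2, 0], [0.2, 0.2, 0], [0.2, 0.2, 0], [0.2, 0.2, 0], [0.2, 0.2, 0], [0.2, 0.2, 0]], turn=[0.08, 0.16, 0.24, 0.32, 0.32, 0.32, 0.32, 0.32, 0.32, 0.32])

```text
t: 16.57
tcp_pos: [523.4, -157.3, 112.9]
orientation: [-3.141, -0.001, 0.62]
force: [2.8, 5.0, 1.3]
gripper_width: 13.9
gripper_force: 20.0
```

Emit:
move_arm(jaw=[-0.65, -0.5, -0.3, 0, 0.2, 0.4, 0.4, 0.4, 0.4, 0.4, 0.4, 0.4, 0.4, 0.4, 0.4, 0.4, 0.4, 0.4], travel=[[0, 0, 0], [0, 0, 0], [0, 0, 0], [0, 0, 0], [0, 0, 0], [0, 0, 0], [0, 0, 0], [0, 0, -1], [0, 0, -3], [0, 0, -5], [0, 0, -7], [0, 0, -8], [0, 0, -8], [0, 0, -8], [0, 0, -8], [0, 0, -8], [0, 0, -8], [0, 0, -8]], turn=[0, 0, 0, 0, 0, 0, 0, 0, 0, 0, 0, 0, 0, 0, 0, 0, 0, 0])

```text
t: 18.07
tcp_pos: [522.2, -158.2, 192.1]
orientation: [-3.141, 0.001, 0.617]
force: [0.1, 0.2, -0.2]
gripper_width: 64.3
gripper_force: 0.0
```

```bash
python3 - <<'E'
from h import *
s=state(); print(s["t"],np.round(s["tcp_pos"],1),np.round(s["orientation"],3),np.round(s["force"],1),np.round(s["joint_positions"],2))
for n in("scene","top"):
    c=capture(n); np.savez(n+"4.npz",**c); print(n,bubble(c))
E
```

```text
18.0667 [ 522.2 -158.2  192.1] [-3.141e+00  1.000e-03  6.170e-01] [ 0.1  0.2 -0.2] [-0.46  0.48  0.94  1.88 -0.45  1.02 -0.28]
scene {'win': (np.float64(-25.5), np.float64(33.0)), 'bub': np.float64(-0.13), 'pk': 153}
top {'win': (np.float64(-28.0), np.float64(31.0)), 'bub': np.float64(0.18), 'pk': 115}
```

Emit:
move_arm(jaw=[0.4, 0.2, 0, -0.3, -0.6, -0.9, -1, -1, -1, -1, -1, -1, -1, -1], travel=[[1, -1.4, 0], [2.5, -3.4, 0], [4.2, -5.6, 0], [5.9, -7.9, 0], [7.6, -10.2, 0], [9.3, -12.5, 0], [11, -14.8, 0], [12.5, -16.8, 0], [13.5, -18.1, 0], [14, -18.8, 0], [14, -18.8, 1], [14, -18.8, 2], [14, -18.8, 3], [14, -18.8, 3]], turn=[-0.1, -0.2, -0.3, -0.4, -0.5, -0.6, -0.7, -0.8, -0.9, -0.92, -0.92, -0.92, -0.92, -0.92])

```text
t: 19.33
tcp_pos: [526.5, 74.3, 160.2]
orientation: [-3.138, 0.002, 1.533]
force: [-0.2, -0.5, 0.3]
gripper_width: 0.7
gripper_force: 0.0
```

Emit:
move_arm(jaw=[-1, -1, -1, -1, -1, -1, -1, -1], travel=[[0, 0, 0.5], [0, 0, 1], [0, 0, 1.5], [0, 0, 1.8], [0, 0, 2], [0, 0, 2.1], [0, 0, 2.2], [0, 0, 2.2]], turn=[0, 0, 0, 0, 0, 0, 0, 0])

```text
t: 20.0
tcp_pos: [528.1, 76.1, 140.7]
orientation: [3.141, -0.0, 1.537]
force: [0.1, -0.6, -0.9]
gripper_width: 0.5
gripper_force: 0.0
```

Emit:
move_arm(jaw=[-1, -1, -1, -1, -1, -1, -1, -1], travel=[[0, 0, 0.15], [0, 0, 0.3], [0, 0, 0.4], [0, 0, 0.5], [0, 0, 0.55], [0, 0, 0.6], [0, 0, 0.6], [0, 0, 0.6]], turn=[0, 0, 0, 0, 0, 0, 0, 0])

```text
t: 20.67
tcp_pos: [528.1, 76.1, 135.3]
orientation: [3.141, -0.001, 1.537]
force: [-2.6, 0.5, 9.9]
gripper_width: 0.5
gripper_force: 4.6
```

Emit:
move_arm(jaw=[-1, -1, -1, -1, -1, -1, -1, -1, -1, -1, -1, -1, -1, -1, -1, -1, -1, -1, -1, -1], travel=[[0, 0, 0], [0, 0, 0], [0, 0, 0], [0, 0, 0], [0, 0, 0], [0, 0, 0], [0, 0, 0], [0, 0, 0], [0, 0, 0], [0, 0, 0], [0, 0, 0], [0, 0, 0], [0, 0, 0], [0, 0, 0], [0, 0, 0], [0, 0, 0], [0, 0, 0], [0, 0, 0], [0, 0, 0], [0, 0, 0]], turn=[0, 0, 0, 0, 0, 0, 0, 0, 0, 0, 0, 0, 0, 0, 0, 0, 0, 0, 0, 0])

```text
t: 22.33
tcp_pos: [528.2, 76.1, 135.4]
orientation: [3.141, -0.001, 1.537]
force: [-3.7, -0.4, 8.7]
gripper_width: 0.5
gripper_force: 4.5
```

```bash
python3 - <<'E'
from h import *
for n in("scene","top","scene"):
    s=state(); print(s["t"],np.round(s["tcp_pos"],1),np.round(s["force"],1),np.round(s["dq"],3)); c=capture(n)
    print(n,bubble(c))
    if n=="scene": u,v=map(int,proj(c,(526,31,121))); save(c,"final",(u-90,v-70,u+70,v+60),4)
E
```

```text
22.3333 [528.2  76.1 135.4] [-3.7 -0.4  8.7] [-0.  0. -0. -0. -0. -0. -0.]
scene {'win': (np.float64(-25.0), np.float64(42.0)), 'bub': np.float64(1.09), 'pk': 52}
22.3833 [528.1  76.1 135.4] [-2.7 -0.9  9. ] [-0.001 -0.001 -0.001  0.001 -0.001 -0.    -0.   ]
top {'win': (np.float64(-28.0), np.float64(42.0)), 'bub': np.float64(-0.87), 'pk': 31}
22.4333 [528.1  76.1 135.4] [-3.5  0.1  9.4] [-0.001 -0.     0.002 -0.001 -0.002  0.001  0.   ]
scene {'win': (np.float64(-25.0), np.float64(42.0)), 'bub': np.float64(1.01), 'pk': 52}
```

View pics/final.png

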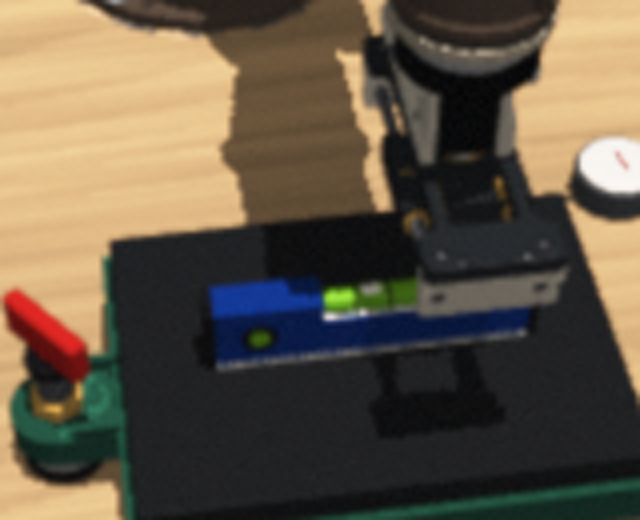

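The picture shows the fingers pressing on the level beyond the window. The foot end of the window is at x≈322, so its centre should fall near 372, and the pale bubble is at about (372,290). The gripper's grey edge and the shadow upset the automatic reading, so I'll re-measure inside the visible window.

```bash
python3 - <<'E'
from h import *
def cen(c,mid):
    s,p=prof(c,(526,31),(.035,1),step=.5,half=42,w=3); y=p[:,2]-p[:,1]*.3; i=np.abs(s-mid)<14
    y=np.where(i,y-np.median(y[i]),0); y=np.clip(y-.35*y.max(),0,None); return round(mid-(s*y).sum()/y.sum(),2),[tuple(r.astype(int)) for r in p[::8]]
c=capture("scene"); print(cen(dict(np.load("scene4.npz")),3.75)[0],cen(c,3.75)); s=state(); print(s["t"],np.round(s["force"],1))
E
```

```text
-0.06 (np.float64(0.59), [(np.int64(14), np.int64(41), np.int64(112)), (np.int64(13), np.int64(37), np.int64(101)), (np.int64(12), np.int64(33), np.int64(88)), (np.int64(12), np.int64(33), np.int64(84)), (np.int64(27), np.int64(48), np.int64(56)), (np.int64(73), np.int64(112), np.int64(31)), (np.int64(85), np.int64(133), np.int64(33)), (np.int64(76), np.int64(119), np.int64(29)), (np.int64(74), np.int64(116), np.int64(28)), (np.int64(46), np.int64(70), np.int64(20)), (np.int64(74), np.int64(83), np.int64(61)), (np.int64(96), np.int64(96), np.int64(85)), (np.int64(97), np.int64(100), np.int64(82)), (np.int64(62), np.int64(78), np.int64(43)), (np.int64(33), np.int64(51), np.int64(15)), (np.int64(41), np.int64(65), np.int64(16)), (np.int64(40), np.int64(65), np.int64(15)), (np.int64(42), np.int64(67), np.int64(16)), (np.int64(53), np.int64(72), np.int64(33)), (np.int64(65), np.int64(65), np.int64(56)), (np.int64(38), np.int64(36), np.int64(35)), (np.int64(29), np.int64(29), np.int64(29))])
22.5333 [-2.5 -0.5  9.1]
```

The bubble is at about +0.6 mm with a steady 9 N press, so I'm handing in.

```bash
python3 -c "
from workcell import close_job
print(close_job())"
```

```text
the job is handed in; nothing more can be done
None
```

The job is handed in: the level stands lengthwise near the middle of the plate, the foot was turned about 2.6 rad clockwise, and the bubble is within about 1 mm of centre under a steady 9 N press; the hand-in call returned no verdict.

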